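# Key on the collimator supply and throw its isolator

### The arm

A 6-joint arm with a two-finger parallel gripper is mounted at the origin on the work surface. World frame = base frame: x ahead of the robot, y to its left, z up, the work surface at z = 0. Lengths are in mm, angles in rad, forces in N, time in s.
With the tool pointing down it reaches from about 275 to 725 mm from the base axis. Payload 15.9 kg.
Tool frame: the origin (TCP) lies at the very end of the fingers, on their centre line; the grasp point (between the pads) lies 19 mm behind it; z points along the fingers, y is the line along which they close (so a half turn about z gives the same grasp; the last joint's range is limited). The gripper opens to 85 mm and grips with 20 to 120 N. Pads are 22 mm wide; open, the fingers measure 114 mm over their backs; the gripper's body (76 mm by 85 mm) begins 54 mm behind the grasp point. The pads swing forward as they close: fully open they stand 13 mm farther back than shut.
Start: joints at [1.213, 0.213, -0.034, 1.323, 0, 1.571], TCP at [175.1, 468.322, 231.306] pointing down, gripper open.
Joint ranges: [-2.98, 2.98], [-0.74, 1.72], [-1.14, 1.35], [-2.1, 2.04], [-1.57, 1.44], [-3.14, 3.14]. Speed limits (rad/s): [1.89, 1.89, 2.39, 2.57, 3.14, 3.14].

### API

Orientations are given as a unit quaternion [x, y, z, w].
In Python, from station import ctrl gives the robot as it stands.
- The arm moves only by the tool arm_command, never from a script. Its argument "deltas" is a list of rows, each an object of numbers: "grip": the finger opening in m, from 0 to 0.0854; "tx", "ty", "tz": the shift along the tool's x, y, z in m; "wx", "wy", "wz": the turn, a rotation vector about the tool's x, y, z in rad. In form: [{"grip": .., "tx": .., "ty": .., "tz": .., "wx": .., "wy": .., "wz": ..}, ...]. A call has 1 to 8 rows; each row is the pose to reach, as a shift and turn from the pose commanded when the call began, along the tool's axes at that moment; what a row does not reach only later rows make up. A row lasts 1/10 s, in which the tool goes at most 50 mm and 8.59 degrees, less where a joint would pass 70% of its speed; a pose out of reach is approached as far as the arm can. A call with a gripper value outside its range is refused whole. The fingers move at their own pace and stop on an object; "grip_force" is the grip in N (left out, the last holds). Time passes only in rows, so rows that repeat a pose let the fingers close. It gives the time, the measured TCP pose, the force, the opening and the grip force at its end, in the units of the state.
- ctrl.observe(): the state, without advancing time (a new reading comes with each control period).
- ctrl.capture(name): name is "scene" or "top"; returns a dict with "pixels" (480x640x3 uint8, red, green, blue), "camera_matrix" (3x3 intrinsics, pixels), "world_to_cam" (4x4, takes a point from world to camera coordinates). Camera axes: x right, y up, looking along -z (the intrinsics and any distortion apply to the point x, -y, -z); pixel columns grow to the right and rows downward; lengths in mm; the calibration is good to about 2 mm. A picture is of the moment at which its call begins. There is no depth.
- ctrl.job_done(): hands the job in; it is judged then, once.
Trained networks look in the newest picture that a camera, given by its name, has taken for a name from the list of things; names that differ only in an ending like _2 or _b are one class to them, and where a whole thing is asked for, a point or a joint stands for the part that bears it (a point fixed in the world has none). Each returns a list of dicts, best first, with "confidence" (0 to 1); they miss things now and then, are a little off and sometimes report something else, mostly with a low value. They report only what shows in the picture. A call takes as long as a camera call. They do not tell look-alikes from the thing itself.
- ctrl.find_in(query, camera): "point" ([row, column] as shares, 0 to 1, of the picture: columns of its width, rows of its height, amid what is visible of it).
The state is a dict: "clock": time; "q": joint angles; "qd": joint speeds; "effort": joint torques, N m; "position": TCP position; "ee_rot": TCP orientation; "wrist_force": force on the tool from outside, world axes, zero at the start; "wrist_torque": the same for the moment, N m; "grip_width": finger opening in mm; "grasp_force": force on a finger pad.
Only numpy, scipy, OpenCV 4.12 (cv2) and the standard library are available. Lean on these libraries where they do the work, as an engineer would, in place of code of your own. Each camera call takes 0.05 s, during which the arm holds its last target. There are 200 camera calls.

### The job

Switch on the collimator's power at the bench: take the big yellow-handled key out of its wooden stand, put it fully home in the brass lock cylinder on the grey box and turn it clockwise (seen from above) as far as it goes, to the green dot. Only then throw the isolator's red-barred lever right over to its green-dot side. Leave the key seated and turned in the lock, and do not disturb the parts lying on the bench.

Things in the scene. Friction and masses are not known exactly. Their poses are not given: they have to be found in the camera images.
- key: Upright key, 89 mm tall, 110 g, standing in the stand. Origin: centre of the blade's lower end; z up, x along its width. From the bottom: steel blade 22 (x) by 10 (y) mm, 36 mm long, lowest 6 mm slimmer; round collar 34 mm across (z 36 to 44 mm); yellow handle plate 60 (x) by 16 (y) mm, z 44 to 89 mm, gripped across its 16 mm. Same after a half turn. Collar rests on the stand's top.
- stand: Fixed dark wooden key stand, 90 x 90 x 50 mm high, origin at the centre of its underside. A slot 26 x 14 mm, 42 mm deep, long side along the stand's x, opens in its top and holds the key's blade.
- lock_box: Fixed grey box 135 x 135 x 60 mm high, origin at the centre of its underside. The brass lock cylinder stands 40 mm high on its centre. On the box top a red dot lies on the +x side of the cylinder (off) and a green dot 80 degrees clockwise from it, near the -y side (on).
- keyhole (a point): Point on the axis of the lock cylinder (67 mm wide, 40 mm high) at its top face, 100 mm above the bench; turns with it. z up; x along the slot's long side, towards the white pointer. The through slot is 25 x 13 mm, mouth chamfered 3 mm. The key fully in rests its collar on the top face, lower end 36 mm below this point; either way round fits.
- lock_cyl (a joint): Turn of the lock cylinder: 0 = off (pointer at the red dot), grows clockwise from above to the stop at 1.40 rad = on (pointer at the green dot). May start a little above 0. Stiff (about 0.15 N m), stays where left.
- iso_box: Fixed blue isolator box 120 (x) x 110 (y) x 60 mm high, origin at the centre of its underside. Two steel cheeks on top reach 85 mm height. The lever's pivot lies along y, 70 mm above the origin. A red dot on the top's -x side (off), a green dot on its +x side (on).
- lever_bar (a point): Centre of the red cross bar (80 mm long along the box's y, 22 mm thick) at the end of the isolator lever, 100 mm from the pivot; the steel rod to it is 14 mm thick. Turns with the lever.
- iso_lever (a joint): Isolator lever angle: 0 = off, leaning 0.6 rad from upright to the box's -x (red-dot) side; grows as it swings over to +x, stop at 1.20 rad = on, leaning 0.6 rad to the green-dot side. Needs about 3 N at the bar, stays where left. May start a little above 0.
- housing: Bystander: loose black prism housing 75 x 100 x 63 mm, origin at the centre of its underside.
- ring: Bystander: loose brass eyepiece ring, 68 mm across, 16 mm high, origin at the centre of its underside.
- eyecup: Bystander: loose green eyecup, 68 mm across the top, 32 mm high, origin at the centre of its underside.
Mind the look-alikes: they are no part of the job. What is shaped like the lock_box but purple is not meant. Leave any white look-alike of the key alone.

How it is judged:
By the outcome, as a careful person would: the job done as asked, in the order asked, and still so for the second after the job is handed in, with the robot touching nothing.
It also fails if it takes over 54 s, if anything falls off the work surface, if the arm or the gripper's body presses on something with over 40 N, if the wrist force passes 120 N, or if a joint passes its speed limit or range.

## Working session

There is one attempt and no reset: what is moved stays moved. The work goes in short steps, Python scripts to look and compute and a tool call to move; the robot and the scene stay as the last step left them, time stands still between calls to the robot, and variables do not carry over. Pictures are saved under pics/ and viewed, at most 10 in all, crops included, and the job is handed in when it is done.

Besides the shell and the picture viewer there is one more tool, called after "Emit:" by a JSON object that holds its "method" and its "body", one argument or row to a line. arm_command: Moves the arm, as the interface text tells. Its arguments: {"type":"object","properties":{"deltas":{"type":"array"},"grip_force":{"type":"number"}},"required":["deltas"]}

```bash
mkdir -p pics; ls
cat > h.py <<'E'
import numpy as np, cv2
from station import ctrl
def cap(n,f=None):
    c=ctrl.capture(n)
    if f: cv2.imwrite(f,c["pixels"][:,:,::-1])
    return c
def ray(c,u,v):
    K=np.array(c["camera_matrix"]);M=np.array(c["world_to_cam"])
    d=np.linalg.inv(K)@[u,v,1]; d=np.array([d[0],-d[1],-d[2]])
    R=M[:3,:3];return -R.T@M[:3,3], R.T@d
def atz(c,u,v,z):
    o,d=ray(c,u,v);return o+d*(z-o[2])/d[2]
def proj(c,p):
    K=np.array(c["camera_matrix"]);M=np.array(c["world_to_cam"])
    q=M[:3,:3]@np.array(p)+M[:3,3];q=K@[q[0],-q[1],-q[2]];return q[:2]/q[2]
def tri(a,b):
    (o1,d1),(o2,d2)=a,b
    t=np.linalg.lstsq(np.c_[d1,-d2],o2-o1,rcond=None)[0]
    p,q=o1+t[0]*d1,o2+t[1]*d2;return (p+q)/2,np.linalg.norm(p-q)
E
python3 - <<'E'
from h import *
C={n:cap(n,f"pics/{n}.png") for n in("scene","top")}
for n,c in C.items():
    print(n,{k:(v if k!="pixels" else 0) for k,v in c.items() if k!="pixels"}, ray(c,320,240))
    for q in ["key","stand","lock_box","keyhole","iso_box","lever_bar","housing","ring","eyecup"]:
        print(n,q,[(round(d["point"][1]*640),round(d["point"][0]*480),round(d["confidence"],2)) for d in ctrl.find_in(q,n)[:4]])
print(ctrl.observe())
E
```

```text
pics
scene {'camera_matrix': array([[563.65633621,   0.        , 317.09389681],
       [  0.        , 563.65633621, 229.03574675],
       [  0.        ,   0.        ,   1.        ]]), 'world_to_cam': array([[-7.83390544e-01,  6.21513384e-01,  4.51325884e-03,
         4.45324433e+02],
       [-4.78255697e-01, -6.07426400e-01,  6.34274906e-01,
         1.82320193e+02],
       [ 3.96951816e-01,  4.94726472e-01,  7.73094415e-01,
        -1.21896692e+03],
       [ 0.00000000e+00,  0.00000000e+00,  0.00000000e+00,
         1.00000000e+00]])} (array([919.92975363, 437.02620817, 824.72553168]), array([-0.39168779, -0.4797064 , -0.78540907]))
scene key [(310, 241, 0.85), (352, 212, 0.77)]
scene stand [(310, 265, 0.76)]
scene lock_box [(439, 387, 0.8), (491, 280, 0.63)]
scene keyhole [(444, 371, 0.72), (498, 261, 0.65)]
scene iso_box [(261, 157, 0.72)]
scene lever_bar [(272, 113, 0.93)]
scene housing [(275, 415, 0.59), (261, 159, 0.52)]
scene ring [(446, 372, 0.61), (226, 342, 0.6)]
scene eyecup [(191, 263, 0.66), (275, 413, 0.24)]
top {'camera_matrix': array([[489.80447663,   0.        , 330.
[... 904 characters left out ...]
160, 0.9)]
{'clock': 1.0, 'q': array([ 1.21301921e+00,  2.12893511e-01, -3.44056861e-02,  1.32350933e+00,
       -1.85035831e-05,  1.57082728e+00]), 'qd': array([ 0.00149154, -0.00089714,  0.00023855, -0.00098307, -0.00105547,
       -0.00057129]), 'effort': array([-2.95630140e-03, -6.85974312e+01,  4.87337816e+01,  1.02055663e-03,
       -2.92549294e-04, -8.73019843e-06]), 'position': array([175.09442311, 468.31658415, 231.30682343]), 'ee_rot': array([ 1.77951211e-01,  9.84039311e-01, -7.64670939e-06,  8.01923158e-06]), 'wrist_force': array([0.06143346, 0.10224618, 0.2577168 ]), 'wrist_torque': array([0.05521814, 0.00578784, 0.05402667]), 'grasp_force': 0.0, 'grip_width': 85.60078625116914}
```

View pics/scene.png

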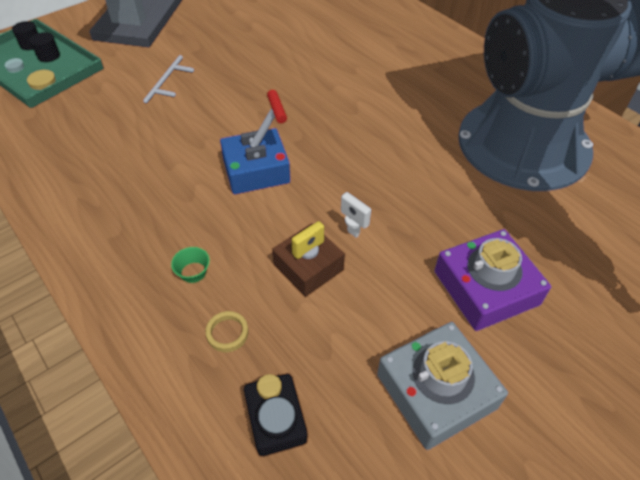

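View pics/top.png

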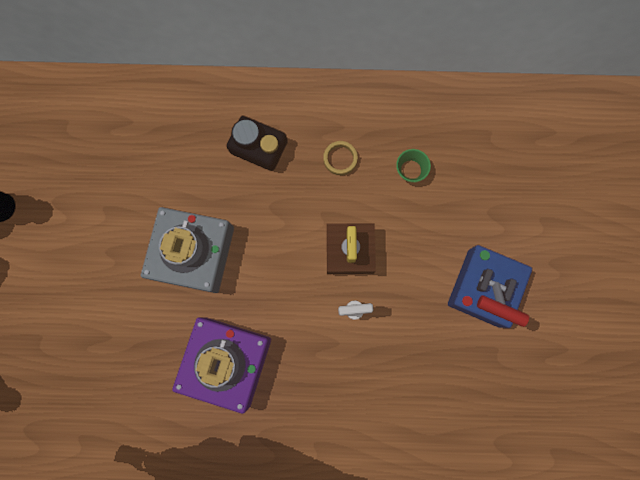

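The scene view has two candidate keys: yellow at top (351,245) / scene (308,240), and white at top (355,310). It also has two candidate locks: grey at top (180,245) / scene (447,362), and purple at top (215,367). The task asks for the yellow-handled key and the grey box, so I'll use those. The isolator is blue at top (490,290), with its lever on the red-dot side. I'll confirm in an enlarged crop.

Run:
```python
from h import *
T=cap("top");S=cap("scene")
def crop(c,u,v,w=100,h=75,s=4): 
    return cv2.resize(c["pixels"][v-h//2:v-h//2+h,u-w//2:u-w//2+w,::-1],(w*s,h*s),interpolation=cv2.INTER_CUBIC)
a=np.hstack([crop(T,180,248),crop(T,350,248)]);b=np.hstack([crop(S,447,372),crop(S,310,250)])
cv2.imwrite("pics/crops.png",np.vstack([a,b]))
def seg(c,f,box):
    hsv=cv2.cvtColor(c["pixels"],cv2.COLOR_RGB2HSV);m=f(hsv[...,0].astype(int),hsv[...,1].astype(int),hsv[...,2].astype(int)).astype(np.uint8)
    k=np.zeros_like(m);u0,u1,v0,v1=box;k[v0:v1,u0:u1]=m[v0:v1,u0:u1]
    n,l,st,ce=cv2.connectedComponentsWithStats(k)
    i=1+np.argmax(st[1:,4]);ys,xs=np.where(l==i);r=cv2.minAreaRect(np.c_[xs,ys].astype(np.float32))
    return ce[i],st[i],cv2.boxPoints(r).round(1),r
red=lambda h,s,v:((h<6)|(h>174))&(s>150)&(v>60)
yel=lambda h,s,v:(h>20)&(h<34)&(s>150)&(v>110)
for nm,f,bt,bs in [("bar",red,(474,535,290,335),(255,295,85,127)),("key",yel,(330,375,220,272),(285,330,220,262))]:
    t=seg(T,f,bt);s=seg(S,f,bs)
    print(nm,t[0],t[1],"\n",t[2].tolist(),s[0],s[1],"\n",s[2].tolist(),tri(ray(T,*t[0]),ray(S,*s[0])))
# key long axis at top z=89+14? print table positions
t=seg(T,yel,(330,375,220,272))
B=t[2];W=np.array([atz(T,*p,97) for p in B]);print("keytop@97",W.round(1).tolist())
t=seg(T,red,(474,535,290,335));print("bar",[atz(T,*p,150).round(1).tolist() for p in t[2]])
# blue isolator box / grey box/ stand corners by top & scene
```

```text
bar [503.00587372 310.93979442] [477 296  52  31 681] 
 [[475.70001220703125, 306.1000061035156], [481.20001220703125, 293.79998779296875], [530.4000244140625, 315.5], [525.0, 327.79998779296875]] [276.64939024 106.1402439 ] [268  90  19  33 328] 
 [[265.8999938964844, 91.5], [275.3999938964844, 88.0], [287.3999938964844, 120.4000015258789], [277.79998779296875, 123.9000015258789]] (array([ 453.0603089 , -269.78733331,  157.56959155]), np.float64(2.419008831316661))
key [350.98809524 243.91666667] [347 226  10  36  84] 
 [[347.0, 226.0], [356.0, 226.0], [356.0, 261.0], [347.0, 261.0]] [307.20774648 239.20070423] [292 222  32  37 568] 
 [[285.0, 241.1999969482422], [318.3999938964844, 219.5], [330.1000061035156, 237.39999389648438], [296.70001220703125, 259.1000061035156]] (array([566.87529016, -29.79151627,  84.75793671]), np.float64(0.7177493614793222))
keytop@97 [[596.9, -22.0, 97.0], [597.3, -37.8, 97.0], [535.3, -38.9, 97.0], [534.9, -23.2, 97.0]]
bar [[460.7, -229.8, 150.0], [480.6, -239.1, 150.0], [448.0, -317.0, 150.0], [428.4, -307.5, 150.0]]
```

View pics/crops.png

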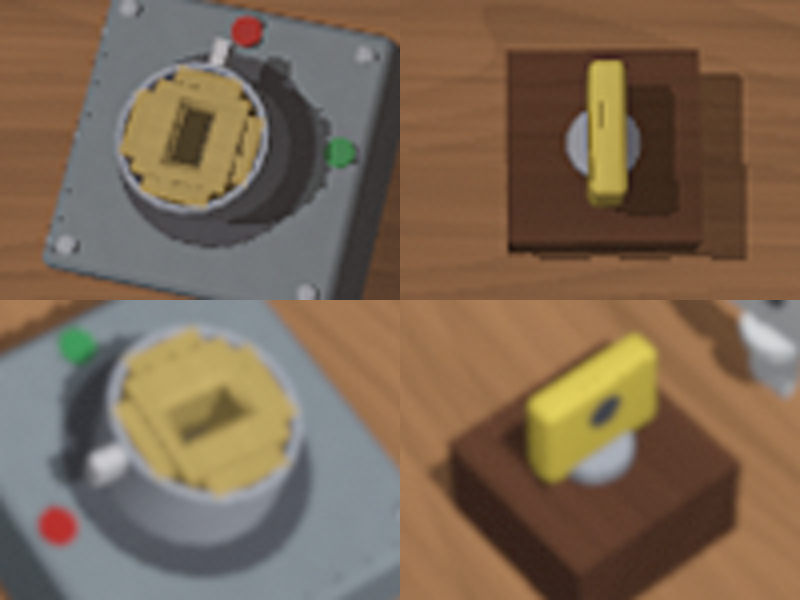

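The crops confirm it: the yellow key stands in the wooden stand, and the grey box's lock slot is at top (177,244) / scene (449,364). The pointer sits just clockwise of the red dot. Next I'll get the keyhole pose and the isolator geometry.

Run:
```python
from h import *
T=cap("top");S=cap("scene")
def hsv(c): return [x.astype(int) for x in cv2.split(cv2.cvtColor(c["pixels"],cv2.COLOR_RGB2HSV))]
def big(m,box):
    k=np.zeros(m.shape,np.uint8);u0,u1,v0,v1=box;k[v0:v1,u0:u1]=m[v0:v1,u0:u1]
    n,l,st,ce=cv2.connectedComponentsWithStats(k);i=1+np.argmax(st[1:,4]);return (l==i).astype(np.uint8),ce[i]
def slot(c,box):
    h,s,v=hsv(c);b,_=big((h>14)&(h<34)&(s>85)&(v>130),box)
    cs=cv2.findContours(b,cv2.RETR_EXTERNAL,cv2.CHAIN_APPROX_NONE)[0]
    el=cv2.fitEllipse(cv2.convexHull(max(cs,key=len)))
    inn=np.zeros_like(b);cv2.ellipse(inn,(el[0],(el[1][0]*.62,el[1][1]*.62),el[2]),1,-1)
    d,ce=big((inn>0)&(v<np.median(v[b>0])*.75),box)
    m=cv2.moments(d,True);ys,xs=np.where(d)
    return el,ce,xs,ys
R={}
for n,c,box in(("T",T,(150,215,215,280)),("S",S,(415,480,335,395))):
    el,ce,xs,ys=slot(c,box);W=np.array([atz(c,x,y,100) for x,y in zip(xs,ys)])
    w,V=np.linalg.eigh(np.cov(W[:,:2].T));a=V[:,1]*np.sign(V[0,1])
    print(n,"ell",el,"slot px",ce,"world@100",atz(c,*el[0],100).round(1),W.mean(0).round(1),"ang",np.degrees(np.arctan2(a[1],a[0])),len(xs),np.sqrt(w*12));R[n]=el[0]
print("tri",tri(ray(T,*R["T"]),ray(S,*R["S"])))
print("ptr",tri(ray(T,185,223.5),ray(S,423.75,375.75)))
def dots(c,box):
    h,s,v=hsv(c);r=big(((h<6)|(h>174))&(s>130)&(v>80),box)[1];g=big((h>50)&(h<80)&(s>90)&(v>60),box)[1];return r,g
r,g=dots(T,(150,235,205,295));R1,G1=atz(T,*r,60),atz(T,*g,60);print("lock dots",R1,G1)
r,g=dots(S,(375,480,325,440));print(atz(S,*r,60),atz(S,*g,60))
h,s,v=hsv(T)
r=big(((h<6)|(h>174))&(s>130)&(v>80),(455,475,290,310))[1];g=big((h>50)&(h<80)&(s>90),(475,495,245,265))[1];print("iso",atz(T,*r,60),atz(T,*g,60))
h,s,v=hsv(S)
r=big(((h<6)|(h>174))&(s>130)&(v>80),(274,288,150,163))[1];g=big((h>50)&(h<80)&(s>90),(225,245,158,172))[1];print("iso",atz(S,*r,60),atz(S,*g,60))
# key yaw from scene top edge, stand
h,s,v=hsv(T);k,_=big((h>18)&(h<36)&(s>110)&(v>90),(330,375,220,272));ys,xs=np.where(k)
W=np.array([atz(T,x,y,100)[:2] for x,y in zip(xs,ys)]);w,V=np.linalg.eigh(np.cov(W.T));print("key",W.mean(0),np.sqrt(w*12),V[:,1],"ext",W.min(0),W.max(0))
d,ce=big((s>80)&(v<95)&(h<16),(320,382,215,285));
cn=cv2.boxPoints(cv2.minAreaRect(np.argwhere(d)[:,::-1].astype(np.float32)));print("stand",[atz(T,*p,50)[:2].round(1).tolist() for p in cn])
```

```text
T ell ((177.33103942871094, 244.75721740722656), (32.90013885498047, 34.745121002197266), 63.79758834838867) slot px [176.82481752 244.60583942] world@100 [555.2 273.4 100. ] [555.5 274.3 100. ] ang -12.807566670773978 137 [16.44581739 26.26480909]
S ell ((447.9769592285156, 362.6860046386719), (36.68865966796875, 44.08068084716797), 120.51382446289062) slot px [449.95652174 363.79347826] world@100 [554.2 274.9 100. ] [553.3 277.7 100. ] ang -2.250086196313922 92 [ 8.91627184 25.41611913]
tri (array([554.74083494, 274.19939701,  99.77668099]), np.float64(1.739167666039693))
ptr (array([593.44543845, 265.53277323,  95.16440886]), np.float64(2.7921862006187013))
lock dots [610.94456373 264.43631629  60.        ] [555.54161869 217.67449992  60.        ]
[607.65892765 263.49309771  60.        ] [551.9627955  217.40514906  60.        ]
iso [ 473.7969102  -240.57997006   60.        ] [ 557.30567128 -274.32724145   60.        ]
iso [ 469.46334869 -242.3358798    60.        ] [ 553.51744768 -275.70020832   60.        ]
key [565.05441433 -29.93638431] [16.59174813 62.27622647] [-0.99966296 -0.02596072] ext [534.47281432 -38.65018117] [596.65839294 -21.90115597]
stand [[609.1, 14.0], [611.7, -86.5], [516.6, -87.3], [514.0, 11.4]]
```

Emit:
{"method": "arm_command", "body": {
  "deltas": [
    {"tz": -0.02}
  ]
}}

```text
invalid input
```

Emit:
{"method": "arm_command", "body": {
  "deltas": [
    {"grip": 0.085,"tx": -0.541,"ty": -0.33,"tz": 0.05,"wx": 0,"wy": 0,"wz": -0.38},
    {"grip": 0.085,"tx": -0.541,"ty": -0.33,"tz": 0.05,"wx": 0,"wy": 0,"wz": -0.38},
    {"grip": 0.085,"tx": -0.541,"ty": -0.33,"tz": 0.05,"wx": 0,"wy": 0,"wz": -0.38},
    {"grip": 0.085,"tx": -0.541,"ty": -0.33,"tz": 0.05,"wx": 0,"wy": 0,"wz": -0.38},
    {"grip": 0.085,"tx": -0.541,"ty": -0.33,"tz": 0.05,"wx": 0,"wy": 0,"wz": -0.38},
    {"grip": 0.085,"tx": -0.541,"ty": -0.33,"tz": 0.05,"wx": 0,"wy": 0,"wz": -0.38},
    {"grip": 0.085,"tx": -0.541,"ty": -0.33,"tz": 0.05,"wx": 0,"wy": 0,"wz": -0.38},
    {"grip": 0.085,"tx": -0.541,"ty": -0.33,"tz": 0.05,"wx": 0,"wy": 0,"wz": -0.38}
  ]
}}

```text
clock: 2.0
position: [416.5, 160.3, 200.7]
ee_rot: [-0.011, 1.0, 0.0, 0.0]
wrist_force: [1.0, 1.0, 1.3]
grip_width: 85.1
grasp_force: 0.0
```

```bash
cat > g.py <<'E'
import sys,numpy as np
from station import ctrl
from scipy.spatial.transform import Rotation as R
s=ctrl.observe();x,y,z,h=map(float,sys.argv[1:5]);h=np.radians(h)  # h: heading of tool y
r=R.from_quat(s["ee_rot"]);yv=np.array([np.cos(h),np.sin(h),0]);zv=np.array([0,0,-1.]);T=R.from_matrix(np.c_[np.cross(yv,zv),yv,zv])
print("t",s["clock"],"p",s["position"].round(1),"hy",np.degrees(np.arctan2(*r.as_matrix()[[1,0],1])).round(2),"F",s["wrist_force"].round(1),"M",s["wrist_torque"].round(2),"grip",round(s["grip_width"],1),round(s["grasp_force"],1),"q",s["q"].round(2))
print("t m",(r.inv().apply(np.array([x,y,z])-s["position"])/1000).round(4),"w",(r.inv()*T).as_rotvec().round(4))
E
python3 g.py 566.5 -30 180 91.3
```

```text
t 2.0 p [416.5 160.3 200.7] hy 91.27 F [1.  1.  1.3] M [ 0.05 -0.08  0.02] grip 85.1 0.0 q [ 0.37  0.11 -0.23  1.23  0.    0.35]
t m [-0.1457 -0.1936  0.0208] w [ 0.0003  0.0007 -0.0005]
```

Emit:
{"method": "arm_command", "body": {
  "deltas": [
    {"grip": 0.085,"tx": -0.145,"ty": -0.193,"tz": 0.02,"wx": 0,"wy": 0,"wz": 0},
    {"grip": 0.085,"tx": -0.145,"ty": -0.193,"tz": 0.02,"wx": 0,"wy": 0,"wz": 0},
    {"grip": 0.085,"tx": -0.145,"ty": -0.193,"tz": 0.02,"wx": 0,"wy": 0,"wz": 0},
    {"grip": 0.085,"tx": -0.145,"ty": -0.193,"tz": 0.02,"wx": 0,"wy": 0,"wz": 0},
    {"grip": 0.085,"tx": -0.145,"ty": -0.193,"tz": 0.02,"wx": 0,"wy": 0,"wz": 0},
    {"grip": 0.085,"tx": -0.145,"ty": -0.193,"tz": 0.02,"wx": 0,"wy": 0,"wz": 0},
    {"grip": 0.085,"tx": -0.145,"ty": -0.193,"tz": 0.02,"wx": 0,"wy": 0,"wz": 0}
  ]
}}

```text
clock: 2.7
position: [564.8, -28.1, 180.1]
ee_rot: [-0.01, 1.0, 0.0, -0.001]
wrist_force: [-0.5, 1.2, -0.5]
grip_width: 85.2
grasp_force: 0.0
```

```bash
python3 g.py 566.5 -30 66 91.3
```

```text
t 2.7 p [564.8 -28.1 180.1] hy 91.18 F [-0.5  1.2 -0.5] M [ 0.04  0.02 -0.03] grip 85.2 0.0 q [-0.05  0.36  0.04  1.25  0.   -0.07]
t m [-0.0018 -0.0019  0.1141] w [ 0.0003 -0.001  -0.0021]
```

Emit:
{"method": "arm_command", "body": {
  "deltas": [
    {"grip": 0.06,"tx": -0.001,"ty": -0.001,"tz": 0.03,"wx": 0,"wy": 0,"wz": 0},
    {"grip": 0.06,"tx": -0.001,"ty": -0.001,"tz": 0.06,"wx": 0,"wy": 0,"wz": 0},
    {"grip": 0.06,"tx": -0.001,"ty": -0.001,"tz": 0.09,"wx": 0,"wy": 0,"wz": 0},
    {"grip": 0.06,"tx": -0.001,"ty": -0.001,"tz": 0.108,"wx": 0,"wy": 0,"wz": 0},
    {"grip": 0.06,"tx": -0.001,"ty": -0.001,"tz": 0.108,"wx": 0,"wy": 0,"wz": 0},
    {"grip": 0.06,"tx": -0.001,"ty": -0.001,"tz": 0.108,"wx": 0,"wy": 0,"wz": 0}
  ]
}}

```text
clock: 3.3
position: [565.7, -27.7, 73.6]
ee_rot: [-0.012, 1.0, 0.0, 0.0]
wrist_force: [-0.6, 0.2, -0.3]
grip_width: 60.3
grasp_force: 0.0
```

```bash
python3 g.py 566.5 -30 66 91.3
```

```text
t 3.3 p [565.7 -27.7  73.6] hy 91.34 F [-0.6  0.2 -0.3] M [-0.01  0.02 -0.  ] grip 60.3 0.0 q [-0.05  0.42 -0.15  1.    0.   -0.07]
t m [-0.0008 -0.0024  0.0076] w [0.0001 0.0004 0.0006]
```

Emit:
{"method": "arm_command", "body": {
  "deltas": [
    {"grip": 0.06,"tx": -0.001,"ty": -0.0024,"tz": 0.0076,"wx": 0,"wy": 0,"wz": 0},
    {"grip": 0.06,"tx": -0.001,"ty": -0.0024,"tz": 0.0076,"wx": 0,"wy": 0,"wz": 0},
    {"grip": 0.0,"tx": -0.001,"ty": -0.0024,"tz": 0.0076,"wx": 0,"wy": 0,"wz": 0},
    {"grip": 0.0,"tx": -0.001,"ty": -0.0024,"tz": 0.0076,"wx": 0,"wy": 0,"wz": 0},
    {"grip": 0.0,"tx": -0.001,"ty": -0.0024,"tz": 0.0076,"wx": 0,"wy": 0,"wz": 0},
    {"grip": 0.0,"tx": -0.001,"ty": -0.0024,"tz": 0.0076,"wx": 0,"wy": 0,"wz": 0},
    {"grip": 0.0,"tx": -0.001,"ty": -0.0024,"tz": 0.0076,"wx": 0,"wy": 0,"wz": 0}
  ],
  "grip_force": 70
}}

```text
clock: 4.0
position: [567.1, -30.9, 65.4]
ee_rot: [-0.011, 1.0, -0.0, 0.0]
wrist_force: [-0.8, -0.1, 6.0]
grip_width: 14.8
grasp_force: 68.4
```

```bash
python3 g.py 566.5 -30 160 91.3
```

```text
t 4.0 p [567.1 -30.9  65.4] hy 91.27 F [-0.8 -0.1  6. ] M [0.   0.26 0.01] grip 14.8 68.4 q [-0.05  0.43 -0.16  0.98  0.   -0.08]
t m [ 0.0005  0.0009 -0.0946] w [-0.      0.0006 -0.0005]
```

Emit:
{"method": "arm_command", "body": {
  "deltas": [
    {"grip": 0.0,"tx": 0,"ty": 0,"tz": -0.015,"wx": 0,"wy": 0,"wz": 0},
    {"grip": 0.0,"tx": 0,"ty": 0,"tz": -0.03,"wx": 0,"wy": 0,"wz": 0},
    {"grip": 0.0,"tx": 0,"ty": 0,"tz": -0.055,"wx": 0,"wy": 0,"wz": 0},
    {"grip": 0.0,"tx": 0,"ty": 0,"tz": -0.09,"wx": 0,"wy": 0,"wz": 0},
    {"grip": 0.0,"tx": 0,"ty": 0,"tz": -0.12,"wx": 0,"wy": 0,"wz": 0},
    {"grip": 0.0,"tx": 0,"ty": 0,"tz": -0.12,"wx": 0,"wy": 0,"wz": 0}
  ]
}}

```text
clock: 4.6
position: [568.7, -31.0, 188.9]
ee_rot: [-0.011, 1.0, -0.0, 0.003]
wrist_force: [1.0, -0.2, -1.7]
grip_width: 15.1
grasp_force: 68.1
```

```bash
python3 g.py 554.7 274.2 185 77.3
```

```text
t 4.6 p [568.7 -31.  188.9] hy 91.27 F [ 1.  -0.2 -1.7] M [-0.07 -0.05 -0.06] grip 15.1 68.1 q [-0.05  0.36  0.06  1.26  0.   -0.08]
t m [0.0072 0.3054 0.0037] w [0.0003 0.0056 0.2438]
```

Emit:
{"method": "arm_command", "body": {
  "deltas": [
    {"grip": 0.0,"tx": 0.001,"ty": 0.035,"tz": 0,"wx": 0,"wy": 0,"wz": 0.03},
    {"grip": 0.0,"tx": 0.002,"ty": 0.08,"tz": 0,"wx": 0,"wy": 0,"wz": 0.07},
    {"grip": 0.0,"tx": 0.003,"ty": 0.125,"tz": 0,"wx": 0,"wy": 0,"wz": 0.12},
    {"grip": 0.0,"tx": 0.004,"ty": 0.17,"tz": 0,"wx": 0,"wy": 0,"wz": 0.16},
    {"grip": 0.0,"tx": 0.005,"ty": 0.215,"tz": 0,"wx": 0,"wy": 0,"wz": 0.2},
    {"grip": 0.0,"tx": 0.006,"ty": 0.26,"tz": 0,"wx": 0,"wy": 0,"wz": 0.23},
    {"grip": 0.0,"tx": 0.007,"ty": 0.29,"tz": 0,"wx": 0,"wy": 0,"wz": 0.244},
    {"grip": 0.0,"tx": 0.0075,"ty": 0.3054,"tz": 0,"wx": 0,"wy": 0,"wz": 0.244}
  ]
}}

```text
clock: 5.4
position: [551.8, 276.6, 183.8]
ee_rot: [0.11, 0.994, -0.0, -0.001]
wrist_force: [-0.1, 0.2, -1.2]
grip_width: 15.3
grasp_force: 68.4
```

```bash
python3 g.py 554.7 274.2 165 77.3
```

```text
t 5.4 p [551.8 276.6 183.8] hy 77.4 F [-0.1  0.2 -1.2] M [ 0.   -0.04  0.01] grip 15.3 68.4 q [0.46 0.47 0.21 1.31 0.   0.68]
t m [-0.0034 -0.0017  0.0188] w [-0.0007 -0.0012  0.0018]
```

Emit:
{"method": "arm_command", "body": {
  "deltas": [
    {"grip": 0.0,"tx": -0.0034,"ty": -0.0017,"tz": 0.02,"wx": 0,"wy": 0,"wz": 0},
    {"grip": 0.0,"tx": -0.0034,"ty": -0.0017,"tz": 0.02,"wx": 0,"wy": 0,"wz": 0},
    {"grip": 0.0,"tx": -0.0034,"ty": -0.0017,"tz": 0.02,"wx": 0,"wy": 0,"wz": 0},
    {"grip": 0.0,"tx": -0.0034,"ty": -0.0017,"tz": 0.02,"wx": 0,"wy": 0,"wz": 0}
  ]
}}

```text
clock: 5.8
position: [555.8, 271.3, 165.7]
ee_rot: [0.111, 0.994, 0.0, 0.0]
wrist_force: [0.2, 0.3, -0.8]
grip_width: 15.3
grasp_force: 68.5
```

```bash
python3 g.py 554.7 274.2 165 77.3
python3 - <<'E'
from h import *
S=cap("scene");T=cap("top")
def crop(c,u,v,w=100,h=75,s=4): 
    return cv2.resize(c["pixels"][v-h//2:v-h//2+h,u-w//2:u-w//2+w,::-1],(w*s,h*s),interpolation=cv2.INTER_CUBIC)
cv2.imwrite("pics/ins.png",np.hstack([crop(S,447,350,100,120,4),crop(T,180,240,100,120,4)]))
p=ctrl.observe()["position"];a=np.radians(77.3-90);ax=np.array([np.cos(a),np.sin(a),0]);ay=np.array([-ax[1],ax[0],0])
for i in(-1,1):
  for j in(-1,1): print(i,j,[((proj(S,p+ax*i*11+ay*j*5+[0,0,dz])-[397,290])*4).round(0).tolist() for dz in(-51.4,-15.4)])
E
```

```text
t 5.8 p [555.8 271.3 165.7] hy 77.24 F [ 0.2  0.3 -0.8] M [-0. -0. -0.] grip 15.3 68.5 q [ 0.45  0.48  0.17  1.27 -0.    0.68]
t m [0.0017 0.0026 0.0007] w [ 0.0002  0.0004 -0.001 ]
-1 -1 [[219.0, 243.0], [240.0, 193.0]]
-1 1 [[236.0, 267.0], [257.0, 217.0]]
1 -1 [[166.0, 268.0], [185.0, 218.0]]
1 1 [[182.0, 292.0], [202.0, 243.0]]
```

View pics/ins.png

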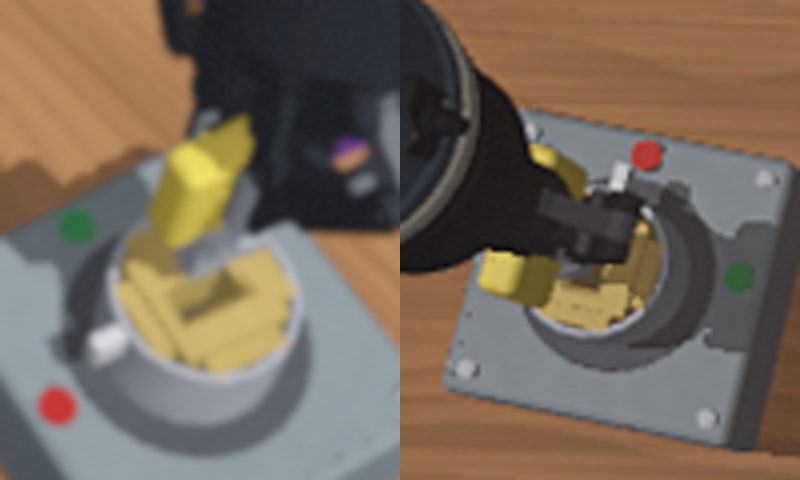

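Scene crop: the gripped key hangs just above the slot, with the blade's lower end at crop (215,262) and the slot at (207,295). The key seems higher or further back than the model predicts, so I'll overlay the model to measure the offset.

```bash
cat > ov.py <<'E'
from h import *
import sys
S=cap("scene");T=cap("top");p=ctrl.observe()["position"]
a=np.radians(77.3-90);ax=np.array([np.cos(a),np.sin(a),0]);ay=np.array([-ax[1],ax[0],0]);k=p-[0,0,51.4]
def rect(o,hx,hy,z): return [o+ax*i*hx+ay*j*hy+[0,0,z] for i,j in((1,1),(1,-1),(-1,-1),(-1,1),(1,1))]
def circ(o,r,z): return [o+[r*np.cos(t),r*np.sin(t),z] for t in np.linspace(0,6.283,40)]
L=np.array([554.7,274.2,100])
P=[(rect(k,30,8,44),(0,0,255)),(rect(k,30,8,89),(0,0,255)),(circ(k,17,36),(255,0,255)),(rect(k,11,5,6),(255,255,0)),(circ(L,33.5,0),(0,255,0)),(rect(L,12.5,6.5,0),(0,255,0))]
o=[]
for c,u,v in((S,447,348),(T,170,240)):
    x0,y0=u-40,v-60;im=cv2.resize(c["pixels"][y0:y0+120,x0:x0+80,::-1],(400,600),interpolation=cv2.INTER_CUBIC)
    for pts,col in P:
        q=np.array([(proj(c,t)-[x0,y0]+.5)*5 for t in pts]).round().astype(np.int32);cv2.polylines(im,[q],False,col,1)
    o.append(im)
cv2.imwrite(sys.argv[1],np.hstack(o))
E
python3 ov.py pics/ov1.png
```

```text
(no output)
```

View pics/ov1.png

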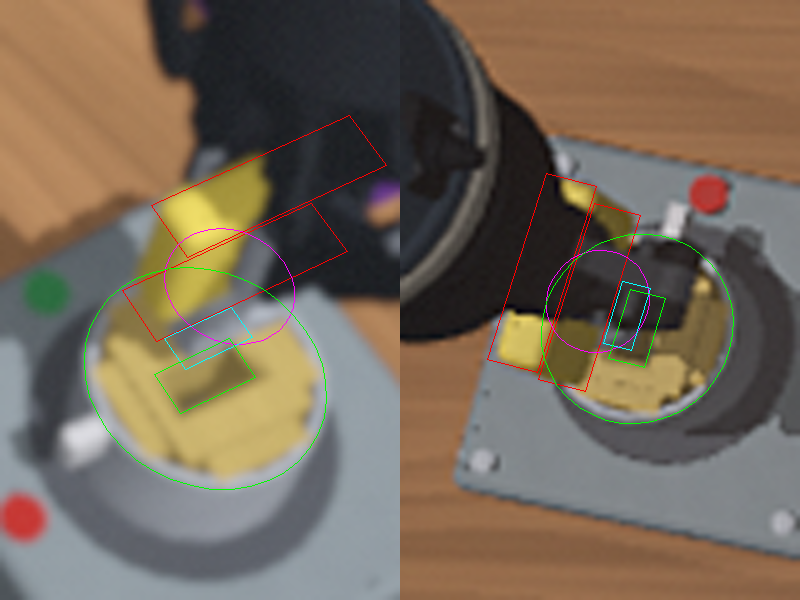

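Run:
```python
from h import *
S=cap("scene")
im=S["pixels"][305:380,407:482,::-1];im=(255*(im/255.)**.6).astype(np.uint8)
cv2.imwrite("pics/z1.png",cv2.resize(im,(600,600),interpolation=cv2.INTER_LANCZOS4))
```

```text
(no output)
```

View pics/z1.png

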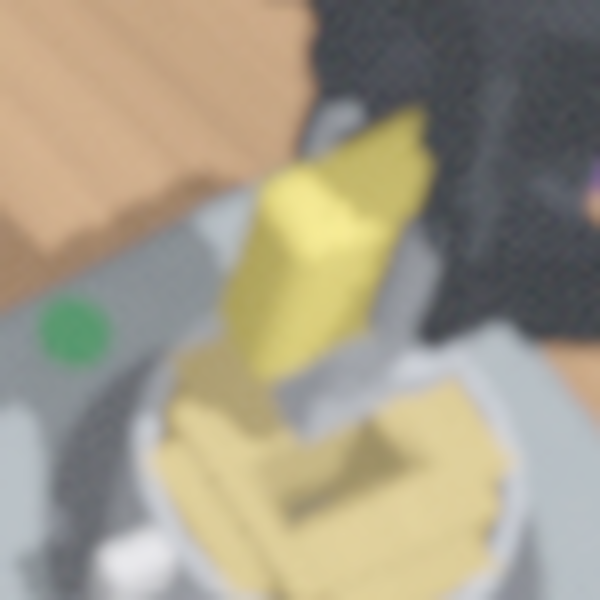

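Emit:
{"method": "arm_command", "body": {
  "deltas": [
    {"grip": 0.0,"tx": -0.001,"ty": 0.003,"tz": 0.003,"wx": 0,"wy": 0,"wz": 0},
    {"grip": 0.0,"tx": -0.001,"ty": 0.003,"tz": 0.006,"wx": 0,"wy": 0,"wz": 0},
    {"grip": 0.0,"tx": -0.001,"ty": 0.003,"tz": 0.009,"wx": 0,"wy": 0,"wz": 0},
    {"grip": 0.0,"tx": -0.001,"ty": 0.003,"tz": 0.009,"wx": 0,"wy": 0,"wz": 0},
    {"grip": 0.0,"tx": -0.001,"ty": 0.003,"tz": 0.009,"wx": 0,"wy": 0,"wz": 0}
  ]
}}

```text
clock: 6.55
position: [557.1, 274.5, 155.9]
ee_rot: [0.111, 0.994, -0.0, -0.0]
wrist_force: [0.1, -1.1, -0.5]
grip_width: 15.1
grasp_force: 68.5
```

```bash
python3 g.py 557.3 274 148 77.3
python3 - <<'E'
from h import *
S=cap("scene");T=cap("top");g=lambda im:cv2.resize((255*(im[:,:,::-1]/255.)**.6).astype(np.uint8),(400,600),interpolation=cv2.INTER_LANCZOS4)
cv2.imwrite("pics/z2.png",np.hstack([g(S["pixels"][305:380,425:475]),g(T["pixels"][200:275,155:205])]))
E
```

```text
t 6.55 p [557.1 274.5 155.9] hy 77.3 F [ 0.1 -1.1 -0.5] M [-0.01  0.01 -0.01] grip 15.1 68.5 q [0.46 0.49 0.16 1.25 0.   0.68]
t m [-0.0003 -0.0005  0.0079] w [-0.0002 -0.0002 -0.0001]
```

View pics/z2.png

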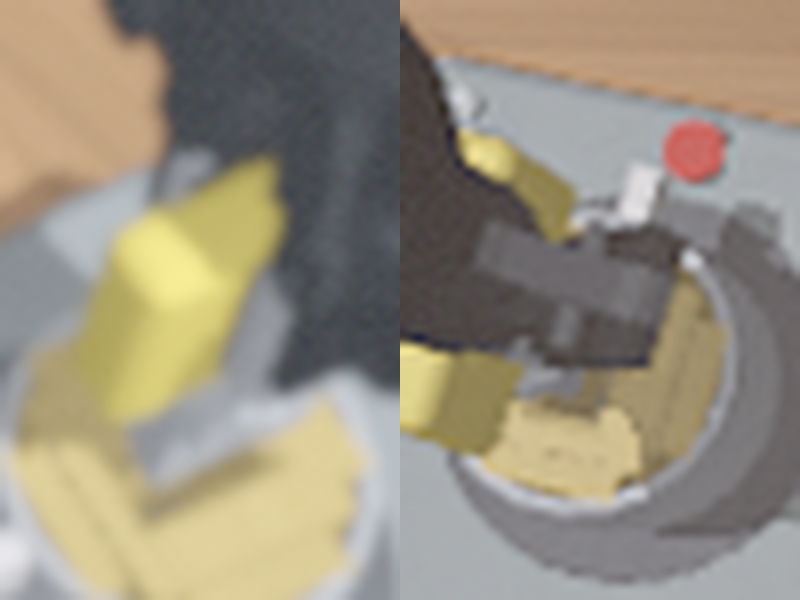

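Scene crop: the blade tip at (152,488) sits right over the slot's front-left corner at (148,520), within about 2 mm, so I'll descend and watch the force.

Emit:
{"method": "arm_command", "body": {
  "deltas": [
    {"grip": 0.0,"tx": 0,"ty": 0,"tz": 0.003,"wx": 0,"wy": 0,"wz": 0},
    {"grip": 0.0,"tx": 0,"ty": 0,"tz": 0.006,"wx": 0,"wy": 0,"wz": 0},
    {"grip": 0.0,"tx": 0,"ty": 0,"tz": 0.009,"wx": 0,"wy": 0,"wz": 0},
    {"grip": 0.0,"tx": 0,"ty": 0,"tz": 0.009,"wx": 0,"wy": 0,"wz": 0}
  ]
}}

```text
clock: 7.05
position: [556.9, 274.4, 146.4]
ee_rot: [0.111, 0.994, -0.0, -0.0]
wrist_force: [1.2, -0.9, -2.4]
grip_width: 15.1
grasp_force: 68.5
```

```bash
python3 g.py 557.3 274 140 77.3
```

```text
t 7.05 p [556.9 274.4 146.4] hy 77.29 F [ 1.2 -0.9 -2.4] M [-0.03  0.05  0.  ] grip 15.1 68.5 q [0.46 0.49 0.15 1.23 0.   0.68]
t m [-0.0004 -0.0003  0.0064] w [-0.0005 -0.0006 -0.0002]
```

Emit:
{"method": "arm_command", "body": {
  "deltas": [
    {"grip": 0.0,"tx": 0,"ty": 0,"tz": 0.003,"wx": 0,"wy": 0,"wz": 0},
    {"grip": 0.0,"tx": 0,"ty": 0,"tz": 0.006,"wx": 0,"wy": 0,"wz": 0},
    {"grip": 0.0,"tx": 0,"ty": 0,"tz": 0.009,"wx": 0,"wy": 0,"wz": 0},
    {"grip": 0.0,"tx": 0,"ty": 0,"tz": 0.009,"wx": 0,"wy": 0,"wz": 0}
  ]
}}

```text
clock: 7.45
position: [557.0, 274.4, 137.5]
ee_rot: [0.111, 0.994, -0.0, -0.0]
wrist_force: [-0.5, -0.7, -1.2]
grip_width: 15.1
grasp_force: 68.6
```

```bash
python3 g.py 557.3 274 140 77.3
```

```text
t 7.45 p [557.  274.4 137.5] hy 77.29 F [-0.5 -0.7 -1.2] M [-0.02 -0.02 -0.  ] grip 15.1 68.6 q [ 0.46  0.49  0.13  1.21 -0.    0.68]
t m [-0.0004 -0.0004 -0.0025] w [-0.0005 -0.0004 -0.0002]
```

Emit:
{"method": "arm_command", "body": {
  "deltas": [
    {"grip": 0.0,"tx": 0,"ty": 0,"tz": 0.004,"wx": 0,"wy": 0,"wz": 0},
    {"grip": 0.0,"tx": 0,"ty": 0,"tz": 0.008,"wx": 0,"wy": 0,"wz": 0},
    {"grip": 0.0,"tx": 0,"ty": 0,"tz": 0.012,"wx": 0,"wy": 0,"wz": 0},
    {"grip": 0.0,"tx": 0,"ty": 0,"tz": 0.016,"wx": 0,"wy": 0,"wz": 0},
    {"grip": 0.0,"tx": 0,"ty": 0,"tz": 0.02,"wx": 0,"wy": 0,"wz": 0},
    {"grip": 0.0,"tx": 0,"ty": 0,"tz": 0.02,"wx": 0,"wy": 0,"wz": 0}
  ]
}}

```text
clock: 8.05
position: [557.0, 274.4, 117.3]
ee_rot: [0.111, 0.994, -0.0, -0.0]
wrist_force: [0.0, -0.6, -1.9]
grip_width: 15.3
grasp_force: 68.7
```

```bash
python3 g.py 557.3 274 115.4 77.3
```

```text
t 8.05 p [557.  274.4 117.3] hy 77.29 F [ 0.  -0.6 -1.9] M [0.04 0.06 0.02] grip 15.3 68.7 q [ 0.46  0.5   0.09  1.16 -0.    0.68]
t m [-0.0004 -0.0003  0.0019] w [-0.0006 -0.0004 -0.0002]
```

Almost seated with no resistance. I'll press the last couple of mm until the collar touches.

Emit:
{"method": "arm_command", "body": {
  "deltas": [
    {"grip": 0.0,"tx": 0,"ty": 0,"tz": 0.001,"wx": 0,"wy": 0,"wz": 0},
    {"grip": 0.0,"tx": 0,"ty": 0,"tz": 0.002,"wx": 0,"wy": 0,"wz": 0},
    {"grip": 0.0,"tx": 0,"ty": 0,"tz": 0.0025,"wx": 0,"wy": 0,"wz": 0},
    {"grip": 0.0,"tx": 0,"ty": 0,"tz": 0.0025,"wx": 0,"wy": 0,"wz": 0}
  ]
}}

```text
clock: 8.45
position: [557.1, 274.7, 115.5]
ee_rot: [0.111, 0.994, 0.0, -0.0]
wrist_force: [-2.5, 0.7, -1.0]
grip_width: 15.2
grasp_force: 68.5
```

```bash
python3 g.py 557.0 274.4 115.4 77.3
```

```text
t 8.45 p [557.1 274.7 115.5] hy 77.3 F [-2.5  0.7 -1. ] M [0.21 0.45 0.01] grip 15.2 68.5 q [0.46 0.5  0.09 1.15 0.   0.68]
t m [ 0.0001 -0.0003  0.0001] w [ 0.0001 -0.0001 -0.    ]
```

Emit:
{"method": "arm_command", "body": {
  "deltas": [
    {"grip": 0.0,"tx": 0,"ty": 0,"tz": 0.0007,"wx": 0,"wy": 0,"wz": 0},
    {"grip": 0.0,"tx": 0,"ty": 0,"tz": 0.0014,"wx": 0,"wy": 0,"wz": 0},
    {"grip": 0.0,"tx": 0,"ty": 0,"tz": 0.0014,"wx": 0,"wy": 0,"wz": 0}
  ]
}}

```text
clock: 8.75
position: [557.3, 274.7, 115.4]
ee_rot: [0.111, 0.994, 0.0, 0.0]
wrist_force: [-8.7, -2.2, 15.2]
grip_width: 14.9
grasp_force: 71.0
```

```bash
python3 g.py 557.0 274.4 115.4 77.3
```

```text
t 8.75 p [557.3 274.7 115.4] hy 77.3 F [-8.7 -2.2 15.2] M [-0.48  1.76 -0.08] grip 14.9 71.0 q [0.46 0.5  0.09 1.15 0.   0.68]
t m [ 0.0002 -0.0004 -0.    ] w [ 0.0008  0.0008 -0.0001]
```

Seated: the TCP is at the expected 115.4 mm and 15 N pushes back. I'll turn the first half, following the axis because the key sits about 2 mm off-centre in the grip.

Emit:
{"method": "arm_command", "body": {
  "deltas": [
    {"grip": 0.0,"tx": 0.0005,"ty": -0.0002,"tz": -0.0005,"wx": 0,"wy": 0,"wz": 0.08},
    {"grip": 0.0,"tx": 0.0005,"ty": -0.0004,"tz": -0.0005,"wx": 0,"wy": 0,"wz": 0.16},
    {"grip": 0.0,"tx": 0.0006,"ty": -0.0006,"tz": -0.0005,"wx": 0,"wy": 0,"wz": 0.24},
    {"grip": 0.0,"tx": 0.0007,"ty": -0.0008,"tz": -0.0005,"wx": 0,"wy": 0,"wz": 0.32},
    {"grip": 0.0,"tx": 0.0007,"ty": -0.0009,"tz": -0.0005,"wx": 0,"wy": 0,"wz": 0.4},
    {"grip": 0.0,"tx": 0.0007,"ty": -0.0009,"tz": -0.0005,"wx": 0,"wy": 0,"wz": 0.4}
  ],
  "grip_force": 90
}}

```text
clock: 9.35
position: [556.6, 274.0, 115.5]
ee_rot: [0.307, 0.952, 0.0, 0.0]
wrist_force: [-3.6, -0.4, 8.6]
grip_width: 14.9
grasp_force: 88.5
```

```bash
python3 g.py 555 272.5 115.4 -1
```

```text
t 9.35 p [556.6 274.  115.5] hy 54.21 F [-3.6 -0.4  8.6] M [-0.1   0.95 -0.01] grip 14.9 88.5 q [ 0.46  0.5   0.08  1.15 -0.    1.08]
t m [ 0.0004 -0.0022  0.0001] w [0.0013 0.     0.9635]
```

Emit:
{"method": "arm_command", "body": {
  "deltas": [
    {"grip": 0.0,"tx": 0.0,"ty": -0.0002,"tz": 0,"wx": 0,"wy": 0,"wz": 0.08},
    {"grip": 0.0,"tx": 0.0,"ty": -0.0004,"tz": 0,"wx": 0,"wy": 0,"wz": 0.16},
    {"grip": 0.0,"tx": 0.0001,"ty": -0.0006,"tz": 0,"wx": 0,"wy": 0,"wz": 0.24},
    {"grip": 0.0,"tx": 0.0002,"ty": -0.0008,"tz": 0,"wx": 0,"wy": 0,"wz": 0.32},
    {"grip": 0.0,"tx": 0.0002,"ty": -0.0009,"tz": 0,"wx": 0,"wy": 0,"wz": 0.4},
    {"grip": 0.0,"tx": 0.0003,"ty": -0.0011,"tz": 0,"wx": 0,"wy": 0,"wz": 0.48},
    {"grip": 0.0,"tx": 0.0004,"ty": -0.0013,"tz": 0,"wx": 0,"wy": 0,"wz": 0.56},
    {"grip": 0.0,"tx": 0.0004,"ty": -0.0013,"tz": 0,"wx": 0,"wy": 0,"wz": 0.6}
  ]
}}

```text
clock: 10.15
position: [555.5, 273.2, 115.4]
ee_rot: [0.575, 0.818, 0.001, 0.0]
wrist_force: [-3.4, -0.8, 8.5]
grip_width: 15.0
grasp_force: 88.4
```

```bash
python3 g.py 555 272.5 115.4 -1
```

```text
t 10.15 p [555.5 273.2 115.4] hy 19.83 F [-3.4 -0.8  8.5] M [-0.13  1.05  0.16] grip 15.0 88.4 q [ 0.46  0.5   0.08  1.15 -0.    1.68]
t m [-0.0005 -0.0007  0.    ] w [ 1.100e-03 -3.000e-04  3.635e-01]
```

Emit:
{"method": "arm_command", "body": {
  "deltas": [
    {"grip": 0.0,"tx": 0.0,"ty": -0.0002,"tz": 0,"wx": 0,"wy": 0,"wz": 0.08},
    {"grip": 0.0,"tx": 0.0,"ty": -0.0004,"tz": 0,"wx": 0,"wy": 0,"wz": 0.16},
    {"grip": 0.0,"tx": 0.0001,"ty": -0.0006,"tz": 0,"wx": 0,"wy": 0,"wz": 0.24},
    {"grip": 0.0,"tx": 0.0001,"ty": -0.0007,"tz": 0,"wx": 0,"wy": 0,"wz": 0.32},
    {"grip": 0.0,"tx": 0.0001,"ty": -0.0008,"tz": 0,"wx": 0,"wy": 0,"wz": 0.35},
    {"grip": 0.0,"tx": 0.0001,"ty": -0.0008,"tz": 0,"wx": 0,"wy": 0,"wz": 0.35}
  ]
}}

```text
clock: 10.75
position: [554.9, 273.0, 115.5]
ee_rot: [0.708, 0.706, 0.001, 0.0]
wrist_force: [-2.5, 0.6, 6.8]
grip_width: 15.0
grasp_force: 88.4
```

```bash
python3 g.py 555 272.5 115.4 -1
```

```text
t 10.75 p [554.9 273.  115.5] hy -0.13 F [-2.5  0.6  6.8] M [0.02 0.78 0.03] grip 15.0 88.4 q [ 0.46  0.5   0.08  1.15 -0.    2.03]
t m [-0.0005  0.0001  0.0001] w [ 0.0014 -0.0006  0.0152]
```

Emit:
{"method": "arm_command", "body": {
  "deltas": [
    {"grip": 0.0,"tx": 0.0,"ty": -0.0001,"tz": 0,"wx": 0,"wy": 0,"wz": 0.03},
    {"grip": 0.0,"tx": 0.0,"ty": -0.0002,"tz": 0,"wx": 0,"wy": 0,"wz": 0.06},
    {"grip": 0.0,"tx": 0.0,"ty": -0.0002,"tz": 0,"wx": 0,"wy": 0,"wz": 0.08}
  ]
}}

```text
clock: 11.05
position: [554.7, 273.0, 115.4]
ee_rot: [0.736, 0.678, 0.001, 0.0]
wrist_force: [-3.2, -0.3, 7.0]
grip_width: 15.1
grasp_force: 88.3
```

```bash
python3 g.py 555 272.5 115.4 -10
```

```text
t 11.05 p [554.7 273.  115.4] hy -4.7 F [-3.2 -0.3  7. ] M [0.01 0.75 0.15] grip 15.1 88.3 q [ 0.46  0.5   0.08  1.15 -0.    2.11]
t m [-0.0005  0.0003  0.    ] w [ 0.0013 -0.0008  0.0925]
```

Emit:
{"method": "arm_command", "body": {
  "deltas": [
    {"grip": 0.0,"tx": 0.0,"ty": -0.0001,"tz": 0,"wx": 0,"wy": 0,"wz": 0.03},
    {"grip": 0.0,"tx": 0.0,"ty": -0.0002,"tz": 0,"wx": 0,"wy": 0,"wz": 0.06},
    {"grip": 0.0,"tx": 0.0,"ty": -0.0002,"tz": 0,"wx": 0,"wy": 0,"wz": 0.08}
  ]
}}

```text
clock: 11.35
position: [554.6, 273.1, 115.4]
ee_rot: [0.762, 0.648, 0.001, 0.0]
wrist_force: [-3.5, 0.5, 6.7]
grip_width: 15.4
grasp_force: 88.3
```

```bash
python3 g.py 555 272.5 115.4 -10
```

```text
t 11.35 p [554.6 273.1 115.4] hy -9.29 F [-3.5  0.5  6.7] M [0.04 0.64 0.19] grip 15.4 88.3 q [ 0.46  0.5   0.08  1.15 -0.    2.19]
t m [-0.0005  0.0005  0.    ] w [ 0.0014 -0.0008  0.0125]
```

Emit:
{"method": "arm_command", "body": {
  "deltas": [
    {"grip": 0.0,"tx": 0.0,"ty": -0.0001,"tz": 0,"wx": 0,"wy": 0,"wz": 0.03},
    {"grip": 0.0,"tx": 0.0,"ty": -0.0001,"tz": 0,"wx": 0,"wy": 0,"wz": 0.05},
    {"grip": 0.0,"tx": 0.0,"ty": -0.0001,"tz": 0,"wx": 0,"wy": 0,"wz": 0.05}
  ]
}}

```text
clock: 11.65
position: [554.5, 273.2, 115.5]
ee_rot: [0.778, 0.629, 0.001, 0.0]
wrist_force: [-1.4, -0.8, 6.0]
grip_width: 15.0
grasp_force: 88.5
```

```bash
python3 g.py 555 272.5 115.4 -10
python3 - <<'E'
from h import *
S=cap("scene");T=cap("top");g=lambda im:cv2.resize((255*(im[:,:,::-1]/255.)**.7).astype(np.uint8),(400,400),interpolation=cv2.INTER_LANCZOS4)
cv2.imwrite("pics/z3.png",np.hstack([g(S["pixels"][320:400,400:480]),g(T["pixels"][205:285,150:230])]))
E
```

```text
t 11.65 p [554.5 273.2 115.5] hy -12.08 F [-1.4 -0.8  6. ] M [0.02 0.49 0.94] grip 15.0 88.5 q [ 0.46  0.5   0.08  1.15 -0.    2.24]
t m [-0.0006  0.0006  0.0001] w [ 0.0015 -0.0009 -0.0364]
```

View pics/z3.png

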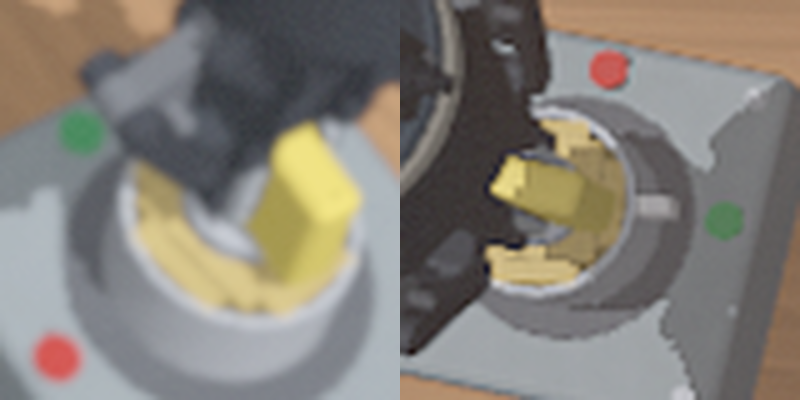

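Torque rose to 0.94 N m, so the lock is at its stop, and the crop shows the white pointer facing the green dot at (650,205) → (724,220). I'll relax, release and retreat upward.

Emit:
{"method": "arm_command", "body": {
  "deltas": [
    {"grip": 0.0,"tx": 0,"ty": 0,"tz": 0,"wx": 0,"wy": 0,"wz": -0.05},
    {"grip": 0.05,"tx": 0,"ty": 0,"tz": 0,"wx": 0,"wy": 0,"wz": -0.05},
    {"grip": 0.05,"tx": 0,"ty": 0,"tz": 0,"wx": 0,"wy": 0,"wz": -0.05},
    {"grip": 0.05,"tx": 0,"ty": 0,"tz": 0,"wx": 0,"wy": 0,"wz": -0.05},
    {"grip": 0.05,"tx": 0,"ty": 0,"tz": 0,"wx": 0,"wy": 0,"wz": -0.05}
  ]
}}

```text
clock: 12.25
position: [554.0, 272.8, 114.6]
ee_rot: [0.762, 0.648, -0.0, 0.0]
wrist_force: [0.6, 0.9, -0.0]
grip_width: 50.0
grasp_force: 0.0
```

Emit:
{"method": "arm_command", "body": {
  "deltas": [
    {"grip": 0.05,"tx": 0,"ty": 0,"tz": -0.02,"wx": 0,"wy": 0,"wz": 0},
    {"grip": 0.05,"tx": 0,"ty": 0,"tz": -0.05,"wx": 0,"wy": 0,"wz": 0},
    {"grip": 0.05,"tx": 0,"ty": 0,"tz": -0.09,"wx": 0,"wy": 0,"wz": 0},
    {"grip": 0.05,"tx": 0,"ty": 0,"tz": -0.13,"wx": 0,"wy": 0,"wz": 0},
    {"grip": 0.05,"tx": 0,"ty": 0,"tz": -0.13,"wx": 0,"wy": 0,"wz": 0}
  ]
}}

```text
clock: 12.75
position: [555.6, 273.7, 250.1]
ee_rot: [0.762, 0.648, 0.004, 0.001]
wrist_force: [2.0, -1.0, 0.2]
grip_width: 49.9
grasp_force: 0.0
```

```bash
python3 g.py 412 -255 250 -22
python3 - <<'E'
from h import *
S=cap("scene");T=cap("top");g=lambda im:cv2.resize((255*(im[:,:,::-1]/255.)**.7).astype(np.uint8),(400,400),interpolation=cv2.INTER_LANCZOS4)
cv2.imwrite("pics/z4.png",np.hstack([g(S["pixels"][320:400,400:480]),g(T["pixels"][205:285,150:230])]))
E
```

```text
t 12.75 p [555.6 273.7 250.1] hy -9.25 F [ 2.  -1.   0.2] M [ 0.02 -0.05 -0.05] grip 49.9 0.0 q [ 0.46  0.47  0.37  1.47 -0.    2.19]
t m [-0.5449 -0.0567 -0.0026] w [ 0.0058 -0.0051  0.2225]
```

View pics/z4.png

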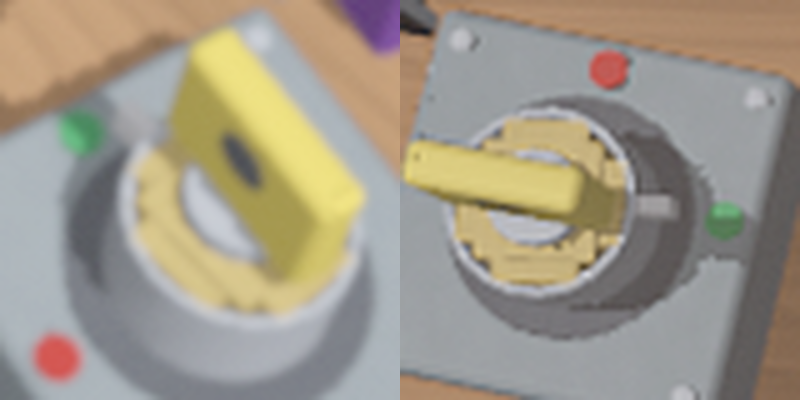

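The key is upright and seated, its collar on the brass face, with the pointer (655,205) at the green dot (724,220). Next is the isolator: fingers shut, I'll go behind the bar on the red-dot side.

Emit:
{"method": "arm_command", "body": {
  "deltas": [
    {"grip": 0.0,"tx": -0.545,"ty": -0.057,"tz": 0,"wx": 0,"wy": 0,"wz": 0.222},
    {"grip": 0.0,"tx": -0.545,"ty": -0.057,"tz": 0,"wx": 0,"wy": 0,"wz": 0.222},
    {"grip": 0.0,"tx": -0.545,"ty": -0.057,"tz": 0,"wx": 0,"wy": 0,"wz": 0.222},
    {"grip": 0.0,"tx": -0.545,"ty": -0.057,"tz": 0,"wx": 0,"wy": 0,"wz": 0.222},
    {"grip": 0.0,"tx": -0.545,"ty": -0.057,"tz": 0,"wx": 0,"wy": 0,"wz": 0.222},
    {"grip": 0.0,"tx": -0.545,"ty": -0.057,"tz": 0,"wx": 0,"wy": 0,"wz": 0.222},
    {"grip": 0.0,"tx": -0.545,"ty": -0.057,"tz": 0,"wx": 0,"wy": 0,"wz": 0.222},
    {"grip": 0.0,"tx": -0.545,"ty": -0.057,"tz": 0,"wx": 0,"wy": 0,"wz": 0.222}
  ]
}}

```text
clock: 13.65
position: [447.5, -114.7, 243.5]
ee_rot: [0.829, 0.56, -0.001, -0.001]
wrist_force: [1.4, 0.2, -0.4]
grip_width: 0.2
grasp_force: 0.0
```

```bash
python3 g.py 412 -253.5 250 -22
```

```text
t 13.65 p [ 447.5 -114.7  243.5] hy -21.95 F [ 1.4  0.2 -0.4] M [ 0.01 -0.06 -0.01] grip 0.2 0.0 q [-0.25  0.13 -0.1   1.34 -0.    1.7 ]
t m [-0.142   0.0189 -0.0065] w [-0.0016  0.0003  0.0009]
```

Emit:
{"method": "arm_command", "body": {
  "deltas": [
    {"grip": 0.0,"tx": -0.04,"ty": 0.005,"tz": 0,"wx": 0,"wy": 0,"wz": 0},
    {"grip": 0.0,"tx": -0.085,"ty": 0.011,"tz": 0,"wx": 0,"wy": 0,"wz": 0},
    {"grip": 0.0,"tx": -0.125,"ty": 0.017,"tz": 0,"wx": 0,"wy": 0,"wz": 0},
    {"grip": 0.0,"tx": -0.142,"ty": 0.019,"tz": 0,"wx": 0,"wy": 0,"wz": 0},
    {"grip": 0.0,"tx": -0.142,"ty": 0.019,"tz": 0,"wx": 0,"wy": 0,"wz": 0},
    {"grip": 0.0,"tx": -0.142,"ty": 0.019,"tz": 0,"wx": 0,"wy": 0,"wz": 0}
  ]
}}

```text
clock: 14.25
position: [413.2, -251.6, 243.7]
ee_rot: [0.829, 0.559, -0.0, -0.001]
wrist_force: [0.1, 0.6, -0.3]
grip_width: -0.3
grasp_force: 0.0
```

```bash
python3 g.py 410 -252.5 140 -22
```

```text
t 14.25 p [ 413.2 -251.6  243.7] hy -22.0 F [ 0.1  0.6 -0.3] M [-0.01 -0.03 -0.06] grip -0.3 0.0 q [-0.55  0.18 -0.04  1.35  0.    1.41]
t m [-0.0021 -0.0025  0.1037] w [-0.0017 -0.0005 -0.    ]
```

Emit:
{"method": "arm_command", "body": {
  "deltas": [
    {"grip": 0.0,"tx": -0.002,"ty": -0.004,"tz": 0.03,"wx": 0,"wy": 0,"wz": 0},
    {"grip": 0.0,"tx": -0.002,"ty": -0.004,"tz": 0.06,"wx": 0,"wy": 0,"wz": 0},
    {"grip": 0.0,"tx": -0.002,"ty": -0.004,"tz": 0.09,"wx": 0,"wy": 0,"wz": 0},
    {"grip": 0.0,"tx": -0.002,"ty": -0.004,"tz": 0.103,"wx": 0,"wy": 0,"wz": 0},
    {"grip": 0.0,"tx": -0.002,"ty": -0.004,"tz": 0.103,"wx": 0,"wy": 0,"wz": 0}
  ]
}}

```text
clock: 14.75
position: [408.3, -250.4, 139.7]
ee_rot: [0.828, 0.56, -0.001, -0.002]
wrist_force: [-0.1, -0.3, -0.5]
grip_width: -0.1
grasp_force: 0.0
```

```bash
python3 g.py 528.2 -300.4 140 -22
```

```text
t 14.75 p [ 408.3 -250.4  139.7] hy -21.86 F [-0.1 -0.3 -0.5] M [ 0.01 -0.01  0.  ] grip -0.1 0.0 q [-0.55  0.21 -0.27  1.09  0.    1.4 ]
t m [-0.0017  0.1299 -0.0008] w [-0.0036 -0.0008  0.0025]
```

Emit:
{"method": "arm_command", "body": {
  "deltas": [
    {"grip": 0.0,"tx": -0.001,"ty": 0.015,"tz": 0,"wx": 0,"wy": 0,"wz": 0},
    {"grip": 0.0,"tx": -0.001,"ty": 0.028,"tz": 0,"wx": 0,"wy": 0,"wz": 0},
    {"grip": 0.0,"tx": -0.001,"ty": 0.04,"tz": 0,"wx": 0,"wy": 0,"wz": 0},
    {"grip": 0.0,"tx": -0.001,"ty": 0.053,"tz": 0,"wx": 0,"wy": 0,"wz": 0},
    {"grip": 0.0,"tx": -0.001,"ty": 0.066,"tz": 0,"wx": 0,"wy": 0,"wz": 0},
    {"grip": 0.0,"tx": -0.001,"ty": 0.08,"tz": 0,"wx": 0,"wy": 0,"wz": 0},
    {"grip": 0.0,"tx": -0.001,"ty": 0.092,"tz": 0,"wx": 0,"wy": 0,"wz": 0},
    {"grip": 0.0,"tx": -0.001,"ty": 0.105,"tz": 0,"wx": 0,"wy": 0,"wz": 0}
  ]
}}

```text
clock: 15.55
position: [506.8, -291.7, 142.3]
ee_rot: [0.828, 0.56, -0.0, -0.0]
wrist_force: [-2.6, 1.9, -2.3]
grip_width: 0.1
grasp_force: 1.4
```

```bash
python3 g.py 528.2 -300.4 140 -22
```

```text
t 15.55 p [ 506.8 -291.7  142.3] hy -21.89 F [-2.6  1.9 -2.3] M [0.18 0.51 0.02] grip 0.1 1.4 q [-0.52  0.42  0.02  1.18 -0.    1.43]
t m [-0.0001  0.0231  0.0023] w [-0.0003  0.      0.002 ]
```

Emit:
{"method": "arm_command", "body": {
  "deltas": [
    {"grip": 0.0,"tx": 0,"ty": 0.005,"tz": 0.002,"wx": 0,"wy": 0,"wz": 0},
    {"grip": 0.0,"tx": 0,"ty": 0.01,"tz": 0.002,"wx": 0,"wy": 0,"wz": 0},
    {"grip": 0.0,"tx": 0,"ty": 0.015,"tz": 0.002,"wx": 0,"wy": 0,"wz": 0},
    {"grip": 0.0,"tx": 0,"ty": 0.018,"tz": 0.002,"wx": 0,"wy": 0,"wz": 0},
    {"grip": 0.0,"tx": 0,"ty": 0.018,"tz": 0.002,"wx": 0,"wy": 0,"wz": 0}
  ]
}}

```text
clock: 16.05
position: [523.1, -299.2, 139.7]
ee_rot: [0.829, 0.56, 0.0, 0.0]
wrist_force: [-1.2, 0.6, 0.5]
grip_width: 0.1
grasp_force: 0.3
```

```bash
python3 g.py 528.2 -300.4 140 -22
```

```text
t 16.05 p [ 523.1 -299.2  139.7] hy -21.94 F [-1.2  0.6  0.5] M [0.04 0.11 0.07] grip 0.1 0.3 q [-0.52  0.45  0.07  1.19  0.    1.43]
t m [ 0.0008  0.0051 -0.0003] w [ 0.0001 -0.0001  0.001 ]
```

Now small steps, watching for the stop's force.

Emit:
{"method": "arm_command", "body": {
  "deltas": [
    {"grip": 0.0,"tx": 0,"ty": 0.002,"tz": 0,"wx": 0,"wy": 0,"wz": 0},
    {"grip": 0.0,"tx": 0,"ty": 0.004,"tz": 0,"wx": 0,"wy": 0,"wz": 0},
    {"grip": 0.0,"tx": 0,"ty": 0.006,"tz": 0,"wx": 0,"wy": 0,"wz": 0}
  ]
}}

```text
clock: 16.35
position: [528.4, -301.5, 139.6]
ee_rot: [0.829, 0.56, -0.0, -0.0]
wrist_force: [-3.1, 2.5, -0.9]
grip_width: 0.0
grasp_force: 1.4
```

```bash
python3 g.py 528.2 -300.4 140 -22
```

```text
t 16.35 p [ 528.4 -301.5  139.6] hy -21.95 F [-3.1  2.5 -0.9] M [0.22 0.59 0.02] grip 0.0 1.4 q [-0.52  0.47  0.09  1.19 -0.    1.44]
t m [ 0.0009 -0.0006 -0.0004] w [-0.0002  0.0001  0.0009]
```

Emit:
{"method": "arm_command", "body": {
  "deltas": [
    {"grip": 0.0,"tx": 0,"ty": 0.0015,"tz": 0,"wx": 0,"wy": 0,"wz": 0},
    {"grip": 0.0,"tx": 0,"ty": 0.003,"tz": 0,"wx": 0,"wy": 0,"wz": 0},
    {"grip": 0.0,"tx": 0,"ty": 0.0045,"tz": 0,"wx": 0,"wy": 0,"wz": 0}
  ]
}}

```text
clock: 16.65
position: [530.8, -302.4, 139.1]
ee_rot: [0.829, 0.56, -0.001, -0.002]
wrist_force: [-21.8, 8.0, 7.9]
grip_width: -0.1
grasp_force: 12.1
```

```bash
python3 g.py 528.2 -300.4 140 -22
```

```text
t 16.65 p [ 530.8 -302.4  139.1] hy -21.95 F [-21.8   8.    7.9] M [ 1.73  4.24 -0.02] grip -0.1 12.1 q [-0.52  0.48  0.1   1.2  -0.    1.44]
t m [ 0.0009 -0.0032 -0.0009] w [-0.0041 -0.      0.0008]
```

At the stop (23 N). I'll back off, rise clear and check.

Emit:
{"method": "arm_command", "body": {
  "deltas": [
    {"grip": 0.0,"tx": 0,"ty": -0.01,"tz": 0,"wx": 0,"wy": 0,"wz": 0},
    {"grip": 0.0,"tx": 0,"ty": -0.04,"tz": -0.02,"wx": 0,"wy": 0,"wz": 0},
    {"grip": 0.0,"tx": 0,"ty": -0.08,"tz": -0.06,"wx": 0,"wy": 0,"wz": 0},
    {"grip": 0.0,"tx": 0,"ty": -0.12,"tz": -0.1,"wx": 0,"wy": 0,"wz": 0},
    {"grip": 0.0,"tx": 0,"ty": -0.15,"tz": -0.14,"wx": 0,"wy": 0,"wz": 0},
    {"grip": 0.0,"tx": 0,"ty": -0.15,"tz": -0.14,"wx": 0,"wy": 0,"wz": 0},
    {"grip": 0.0,"tx": 0,"ty": -0.15,"tz": -0.14,"wx": 0,"wy": 0,"wz": 0}
  ]
}}

```text
clock: 17.35
position: [393.9, -247.5, 281.8]
ee_rot: [0.829, 0.559, 0.001, 0.002]
wrist_force: [0.5, -0.1, -0.7]
grip_width: -0.0
grasp_force: 0.0
```

Run:
```python
from h import *
T=cap("top");S=cap("scene","pics/endS.png")
a=cv2.resize(S["pixels"][60:460,160:560,::-1],(400,400));b=cv2.resize(T["pixels"][100:400,140:540,::-1],(400,400*300//400))
cv2.imwrite("pics/end.png",np.hstack([a,np.vstack([b,np.zeros((100,400,3),np.uint8)])]))
```

```text
(no output)
```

View pics/end.png

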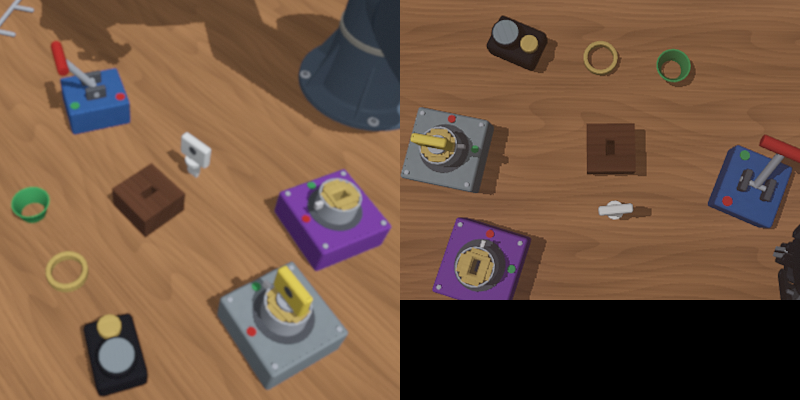

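The picture shows the lever over on its green side (scene crop (60,57)), the key seated and turned in the grey lock (290,292), the stand empty and the bystander parts unmoved. Nothing touches the arm.

```bash
python3 -c "
from station import ctrl
print(ctrl.job_done())"
```

```text
the job is handed in; nothing more can be done
None
```

The job is done and handed in at about 17.5 s of the 54 s: the yellow key is seated in the grey lock and turned to its green-dot stop, the isolator lever was then thrown to its green-dot stop, and the final picture shows the bench parts undisturbed.

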